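Take the mended sherd out of the bonding jig and show it to the camera

ROBOT

A 6-joint arm with a two-finger parallel gripper is mounted at the origin on a cart in front of the work surface, level with it; the furniture and walls round the work are solid. World frame = base frame: x ahead of the robot, y to its left, z up, the work surface at z = 0. Lengths are in mm, angles in degrees, forces in N, time in s.
With the tool pointing down it reaches from about 300 to 850 mm from the base axis. Payload 4.2 kg.
Tool frame: the origin (TCP) lies at the very end of the fingers, on their centre line; the grasp point (between the pads) lies 19 mm behind it; z points along the fingers, y is the direction in which the jaws open and shut (so a half turn about z gives the same grasp; the last joint's range is limited). The gripper opens to 91 mm and grips with 3 to 60 N. Pads are 32 mm wide; open, the fingers measure 118 mm over their backs; the gripper's body (76 mm by 178 mm) begins 60 mm behind the grasp point.
Start: joints at [68.411, 18.312, 89.639, -0, 72.044, -1.146], TCP at [200.838, 538.802, 213.976] pointing down, gripper open.
Joint ranges: [-177.97, 177.97], [-48.28, 115.42], [12.27, 149.76], [-77.06, 257.06], [2.81, 150.46], [-146.56, 146.56]. Speed limits (degrees/s): [147.25, 147.25, 180, 180, 180, 180].

INTERFACE

Orientations are given as [roll, pitch, yaw] about the fixed x, y, z axes, in that order (R = Rz(yaw) Ry(pitch) Rx(roll)).
In Python, from workcell import env gives the robot as it stands. The module is installed in compiled form; this text tells all that it offers.
- The arm moves only by the tool arm_command, never from a script. Its argument "targets" is a list of rows, each a list of 5 numbers: the closure, from 0 (fully open) to 1 (shut), then the shift along the tool's x, y, z each as a share of 50 cm, from -1 to 1, then the turn about the tool's z as a share of pi/4 rad, from -1 to 1. A call has 1 to 8 rows; each row is the pose to reach, as a shift and turn from the pose measured when the call began, along the tool's axes at that moment; what a row does not reach only later rows make up. A row lasts 1/12 s, in which the tool goes at most 41.7 mm and 7.16 degrees, less where a joint would pass 70% of its speed; a pose out of reach is approached as far as the arm can. A call with a number of a shift or a turn outside -1 to 1 is refused whole. A call with a gripper value outside its range is refused whole. The fingers move at their own pace and stop on an object; "squeeze" is the grip in N (left out, the last holds). Time passes only in rows, so rows that repeat a pose let the fingers close. It gives the time, the measured TCP pose, the force and the opening at its end, in the units of the state.
- env.state(): the state, without advancing time (a new reading comes with each control period).
- env.grab_frame(name): name is "scene" or "top" or "wrist"; returns the picture (384x512x3 uint8, red, green, blue); there is no depth.
- env.camera_params(name): a dict with "camera_matrix" (3x3 intrinsics, pixels), "R" (3x3) and "t" (3): a world point X has camera coordinates R X + t; the wrist camera has in their place "hand_eye" (4x4, takes a point from camera to tool coordinates, whose origin is the TCP and whose axes are the flange's). Camera axes: x right, y down, z forward; pixel columns grow to the right and rows downward; lengths in mm; the calibration is good to about 2 mm. A picture is of the moment at which its call begins: read the wrist's pose just before it. camera_params takes no time and is no camera call.
- env.job_done(): hands the job in, once; it reports no verdict.
The state is a dict: "time_s": time; "qpos": joint angles; "qvel": joint speeds; "effort": joint torques, N m; "ee_pos": TCP position; "ee_rot": TCP orientation; "force": force on the tool from outside, world axes, zero at the start; "torque": the same for the moment, N m; "gripper_width": finger opening in mm.
Only numpy, scipy, OpenCV 4.12 (cv2) and the standard library are available. Lean on these libraries where they do the work, as an engineer would, in place of code of your own. Each camera call takes 0.05 s, during which the arm holds its last target.

TASK

The sherd in the bonding jig has cured: pull the jig's black plunger knob straight out to its stop, so that the sprung hold-down arm swings up clear, and lift the sherd up out of its slot. Then show it to the inspection camera: hold it still in the air, upright as it stood, centred in front of the lens at 12 cm from the glass, its convex outer face (the one to the left of the jig, seen from the knob's end) square to the lens, and finish while still holding it there. Do not drop it or knock the camera, and leave the other things on the table where they lie.

Things in the scene. Friction and masses are not known exactly. Their poses are not given: they have to be found in the camera images.
- jig: Bonding jig, fixed to the table: plywood base 178x90x12 mm. Origin on the table under the slot's middle; +x from knob end to hinge end, +y to the left seen from the knob end. Slot along x, 13 mm wide, floor 15 mm up, between cheeks 60 mm long, tops 38 mm up. Front post: x -75 to -61 mm, 26 mm wide, 128 mm high; hinge posts: x +47 to +65 mm, 118 mm high.
- knob (a point): Centre of the black plunger knob on the jig's front post: round, 25 mm diameter, 24 mm long, axis level along the jig's x; 116.5 mm above the table, 103 mm from the jig's origin on the -x side when in. It is pulled level along the jig's -x; 12 mm of air lie between knob and the collar on the post. Axes as the jig's.
- plunger (a joint): Travel of the plunger knob, m: 0 in (its spring holds it there), 0.014 out at its stop. The spring pulls back with about 3 N at 0 and 6.5 N at the stop and returns the knob when let go. Past about 9 mm its pin has left the hold-down arm; its going back in afterwards does no harm.
- hold_down (a joint): Angle of the hold-down arm, rad: 0 to 0.02 latched level over the sherd, 2.2 swung up and back at its stop. Aluminium bar 14 mm wide, reaching 115 mm towards the knob from its hinge (108 mm above the table, 56 mm from the jig's origin on the +x side). With the pin out, a spring swings it up by itself in about 3 s and keeps it there.
- sherd_center (a point): Centre of the mended pot sherd: 48 mm wide, 84 mm tall, 12 mm thick in the middle (thinner to the edges), 0.05 to 0.085 kg, standing on edge in the slot, centre about 57 mm above the table, under the hold-down arm. Its axes: y up along its height, z out of the outer face (about the jig's +y while in the jig), x across its width. Grip it across the two faces.
- sherd_outer (a point): A point 60 mm straight out from the sherd's centre on the side of its convex outer face (axes as sherd_center): it tells which way the outer face looks.
- lens (a point): Centre of the front glass of the inspection camera: grey box with a black level lens 35 mm in diameter on a column stand (column 90 mm behind the glass, 275 mm high, foot 100x76 mm). The lens looks along this point's -x; z is up. The camera's height differs each time: lens 140 to 200 mm above the table.
- focus (a point): The point in the air 120 mm in front of the lens glass, on the lens axis; axes as the lens (-x is away from the lens). The sherd's centre belongs here.
- camera_stand: Stand of the inspection camera with the camera on it, fixed to the table; origin under it on the table, the lens looks along its -x.
- loupe: Bystander: black loupe 35 mm in diameter, 34 mm tall, standing on the table. Origin at its underside.
- scale_bar: Bystander: white photographic scale bar 22 x 110 x 9 mm lying on the table. Origin at its underside.
- loose_sherd: Bystander: flat pot sherd 47 x 62 x 12 mm lying on the table. Origin at its underside.
- tweezers: Bystander: steel tweezers 15 x 122 x 6 mm lying on the table. Origin at its underside.

How it is judged:
By the outcome, as a careful person would: the job done as asked, in the order asked, and still so for the second after the job is handed in, while the arm keeps its last pose, push and grip.
It also fails if it takes over 51 s, if anything falls off the work surface, if the arm or the gripper's body presses on something with over 40 N, if the wrist force passes 120 N, or if a joint passes its speed limit or range.

## Working session

There is one attempt and no reset: what is moved stays moved. The work goes in short steps, Python scripts to look and compute and a tool call to move; the robot and the scene stay as the last step left them, time stands still between calls to the robot, and variables do not carry over. Pictures are saved under pics/ and viewed, and the job is handed in when it is done.

Besides the shell and the picture viewer there is one more tool, called by a JSON object that holds its "op" and its "data". arm_command: Moves the arm, as the interface text tells. Shift numbers are shares of 50 cm and turn numbers shares of pi/4 rad, none past 1 either way. Its arguments: {"type":"object","properties":{"targets":{"type":"array"},"squeeze":{"type":"number"}},"required":["targets"]}

```bash
mkdir -p pics
python3 - <<'E'
from workcell import env
import cv2
s=env.state();print({k:s[k] for k in('time_s','ee_pos','ee_rot','force','gripper_width')})
for n in("scene","top","wrist"):
    f=env.grab_frame(n);cv2.imwrite(f'pics/{n}0.png',f[:,:,::-1])
    print(n,env.camera_params(n))
E
```

```text
{'time_s': 0.0, 'ee_pos': array([200.65595677, 538.29915546, 213.10180017]), 'ee_rot': array([-1.79896103e+02, -1.42130652e-03,  1.59556192e+02]), 'force': array([-0.33093969,  0.17845023,  0.29897208]), 'gripper_width': 91.63383582425541}
scene {'camera_matrix': array([[466.55827716,   0.        , 246.73787772],
       [  0.        , 466.55827716, 190.65372724],
       [  0.        ,   0.        ,   1.        ]]), 'R': array([[ 0.86701891, -0.49816595, -0.01043506],
       [-0.31251043, -0.52735004, -0.79008808],
       [ 0.38809205,  0.68828237, -0.61290451]]), 't': array([-355.43917945,  302.33620658, 1109.3842432 ])}
top {'camera_matrix': array([[433.10086302,   0.        , 254.13083012],
       [  0.        , 433.10086302, 194.09919188],
       [  0.        ,   0.        ,   1.        ]]), 'R': array([[-0.01552893, -0.99977689, -0.01431884],
       [-0.99380349,  0.01700931, -0.10984215],
       [ 0.1100612 ,  0.01252438, -0.9938459 ]]), 't': array([ 127.6863032 ,  471.29597712, 1396.30860594])}
wrist {'camera_matrix': array([[323.50207703,   0.        , 255.46326386],
       [  0.        , 323.50207703, 190.01768101],
       [  0.        ,   0.        ,   1.        ]]), 'hand_eye': array([[-1.08884672e-04, -9.64978470e-01, -2.62329070e-01,
         7.43597388e+01],
       [ 9.99999635e-01, -3.27267456e-04,  7.88785691e-04,
        -4.06033074e-02],
       [-8.47012976e-04, -2.62328888e-01,  9.64978154e-01,
        -1.69816307e+02],
       [ 0.00000000e+00,  0.00000000e+00,  0.00000000e+00,
         1.00000000e+00]])}
```

View pics/scene0.png

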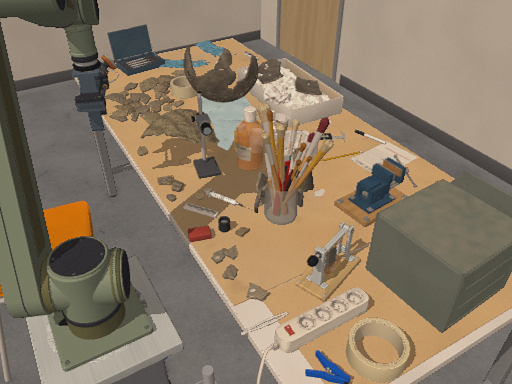

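View pics/top0.png

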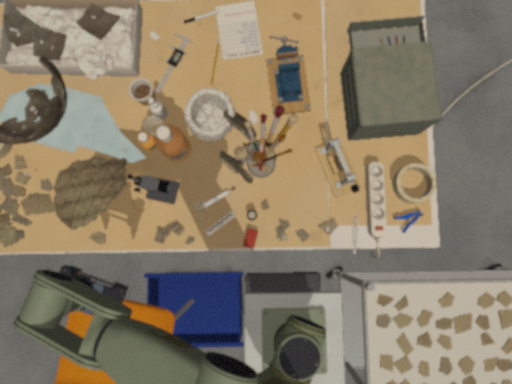

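View pics/wrist0.png

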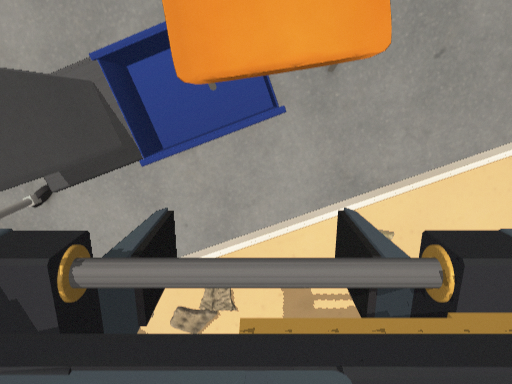

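Run:
```python
import cv2
s=cv2.imread('pics/scene0.png');t=cv2.imread('pics/top0.png')
def c(im,x,y,w,h,k,n): cv2.imwrite(n,cv2.resize(im[y:y+h,x:x+w],None,fx=k,fy=k,interpolation=cv2.INTER_CUBIC))
c(s,285,215,80,90,6,'pics/s_jig.png');c(s,180,90,80,95,6,'pics/s_cam.png')
c(t,300,110,70,95,6,'pics/t_jig.png');c(t,120,160,80,50,8,'pics/t_cam.png')
```

```text
(no output)
```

View pics/s_jig.png

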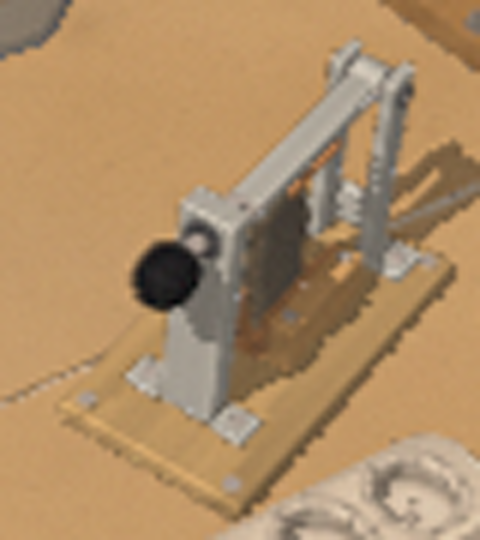

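View pics/s_cam.png

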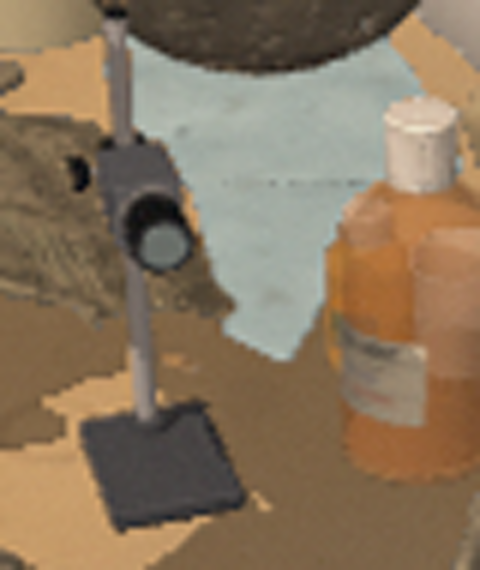

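View pics/t_jig.png

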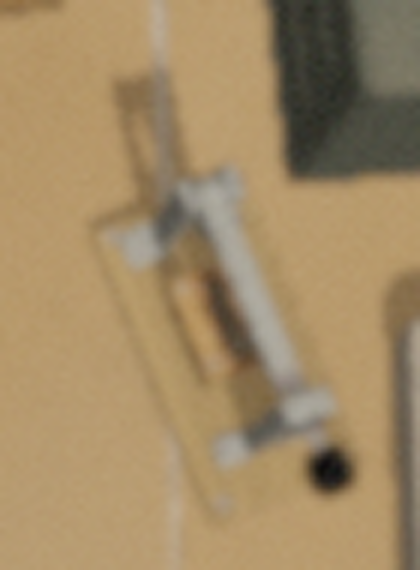

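View pics/t_cam.png

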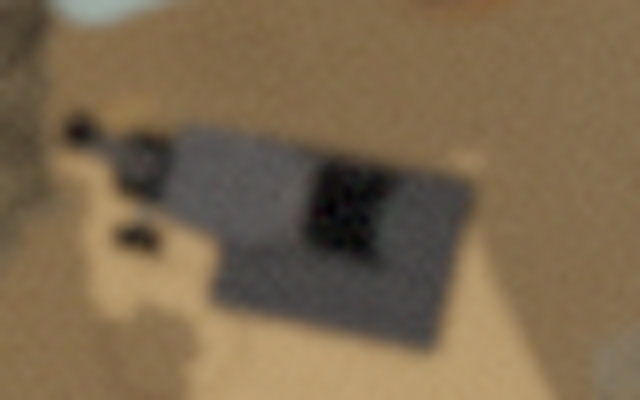

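```bash
cat > h.py <<'E'
import numpy as np,cv2
from workcell import env
def ray(n,uv,P=None):
    c=env.camera_params(n);d=np.linalg.solve(c['camera_matrix'],[uv[0],uv[1],1.])
    if n=='wrist':
        R,p=P;H=c['hand_eye'];return p+R@H[:3,3],(lambda v:v/np.linalg.norm(v))(R@H[:3,:3]@d)
    o=-c['R'].T@c['t'];d=c['R'].T@d;return o,d/np.linalg.norm(d)
def onz(r,z): o,d=r;return o+d*(z-o[2])/d[2]
def tri(*rs):
    A=sum(np.eye(3)-np.outer(d,d) for o,d in rs);b=sum((np.eye(3)-np.outer(d,d))@o for o,d in rs)
    X=np.linalg.solve(A,b);return X,[np.linalg.norm(np.cross(X-o,d)) for o,d in rs]
def proj(n,X):
    c=env.camera_params(n);x=c['camera_matrix']@(c['R']@np.asarray(X,float)+c['t']);return x[:2]/x[2]
E
python3 - <<'E'
from h import *
np.set_printoptions(precision=1,suppress=True)
S=lambda x,y:((x-2.5)/6+285,(y-2.5)/6+215)
T=lambda x,y:((x-2.5)/6+300,(y-2.5)/6+110)
print('knob',tri(ray('scene',S(167,275)),ray('top',T(330,469))))
print('knobz',onz(ray('scene',S(167,275)),116.5),onz(ray('top',T(330,469)),116.5))
for p in[(62,405),(235,512),(455,268)]:print('base',onz(ray('scene',S(*p)),12))
for p in[(95,228),(215,520)]:print('baseT',onz(ray('top',T(*p)),12))
C=lambda x,y:((x-2.5)/6+180,(y-2.5)/6+90)
D=lambda x,y:((x-3.5)/8+120,(y-3.5)/8+160)
print('lens',tri(ray('scene',C(165,246)),ray('top',D(383,213))))
for p in[(120,530),(245,495),(205,405),(80,425)]:print('foot',onz(ray('scene',C(*p)),8))
for p in[(473,180),(435,350),(212,300)]:print('footT',onz(ray('top',D(*p)),8))
print('coltop',tri(ray('scene',C(115,12)),ray('top',D(82,128))))
# arm bar ends top view: z~113
for p in[(218,195),(290,385)]:print('bar',onz(ray('top',T(*p)),113))
E
```

```text
knob (array([ 478.6, -191. ,  113.7]), [np.float64(0.5570805032766102), np.float64(0.5570805032767989)])
knobz [ 477.3 -193.2  116.5] [ 477.7 -190.1  116.5]
base [ 461.2 -154.5   12. ]
base [ 489.4 -236.2   12. ]
base [ 655.2 -177.1   12. ]
baseT [628.4 -87.8  12. ]
baseT [ 463.2 -148.8   12. ]
lens (array([484.7, 373.5, 177.3]), [np.float64(0.19575994628888033), np.float64(0.19575994628893142)])
foot [447. 376.   8.]
foot [521.2 370.3   8. ]
foot [542.7 462.6   8. ]
foot [471.1 481.    8. ]
footT [520.3 372.2   8. ]
footT [449.1 387.8   8. ]
footT [471.6 481.2   8. ]
coltop (array([503.6, 457.7, 269. ]), [np.float64(0.002599455251214139), np.float64(0.0025994552512965336)])
bar [ 622.6 -138.7  113. ]
bar [ 522.1 -172.1  113. ]
```

Run:
```python
from h import *
np.set_printoptions(precision=1,suppress=True)
print('potbase',onz(ray('scene',(281,219)),0),onz(ray('top',(262,172)),0))
# red brush tip scene (324,122) ; top candidates
for t in [(280,112),(267,118),(262,118),(292,119)]:
  for s in [(324,122),(270,118),(283,116)]:
    print(t,s,tri(ray('scene',s),ray('top',t)))
print('bottle',tri(ray('scene',(251,112)),ray('top',(160,135))))
print('tabledge',onz(ray('top',(200,252)),0))
```

```text
potbase [570.7  75.8   0. ] [550.7  92.7   0. ]
(280, 112) (324, 122) (array([663.9,  42.1, 315. ]), [np.float64(3.3847702750989574), np.float64(3.38477027509907)])
(280, 112) (270, 118) (array([588.6,  70. , 357.7]), [np.float64(61.03140080072901), np.float64(61.03140080072904)])
(280, 112) (283, 116) (array([606.1,  64.8, 354.1]), [np.float64(44.73874732334896), np.float64(44.738747323348996)])
(267, 118) (324, 122) (array([666.9,  68.7, 297.6]), [np.float64(18.83146235146506), np.float64(18.831462351465074)])
(267, 118) (270, 118) (array([592.7,  98.4, 336.9]), [np.float64(47.936128251769404), np.float64(47.93612825176936)])
(267, 118) (283, 116) (array([610. ,  92.6, 334.3]), [np.float64(31.131547921025664), np.float64(31.131547921025795)])
(262, 118) (324, 122) (array([672.5,  80.4, 289.7]), [np.float64(22.22823926924504), np.float64(22.228239269244956)])
(262, 118) (270, 118) (array([597.8, 110.4, 328.7]), [np.float64(45.49103641973488), np.float64(45.491036419734804)])
(262, 118) (283, 116) (array([615.2, 104.5, 326.3]), [np.float64(28.46691460540635), np.float64(28.4669146054063)])
(292, 119) (324, 122) (array([638.1,  12.1, 336.9]), [np.float64(3.745053318173354), np.float64(3.745053318173241)])
(292, 119) (270, 118) (array([567. ,  40.8, 376.4]), [np.float64(58.45218494863618), np.float64(58.452184948636344)])
(292, 119) (283, 116) (array([583.7,  35.4, 373.3]), [np.float64(42.7098139950443), np.float64(42.70981399504427)])
bottle (array([643.8, 391. , 188.3]), [np.float64(7.929807109424166), np.float64(7.929807109424075)])
tabledge [286.8 302.2   0. ]
```

Run:
```python
import cv2
s=cv2.imread('pics/scene0.png');t=cv2.imread('pics/top0.png')
def c(im,x,y,w,h,k,n): cv2.imwrite(n,cv2.resize(im[y:y+h,x:x+w],None,fx=k,fy=k,interpolation=cv2.INTER_CUBIC))
a=s[90:240,230:350];b=t[90:210,200:310]
cv2.imwrite('pics/pot.png',cv2.hconcat([cv2.resize(a,(400,500)),cv2.resize(b,(400,436)).copy() if 0 else cv2.copyMakeBorder(cv2.resize(b,(400,436)),0,64,0,0,cv2.BORDER_CONSTANT)]))
```

```text
(no output)
```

View pics/pot.png

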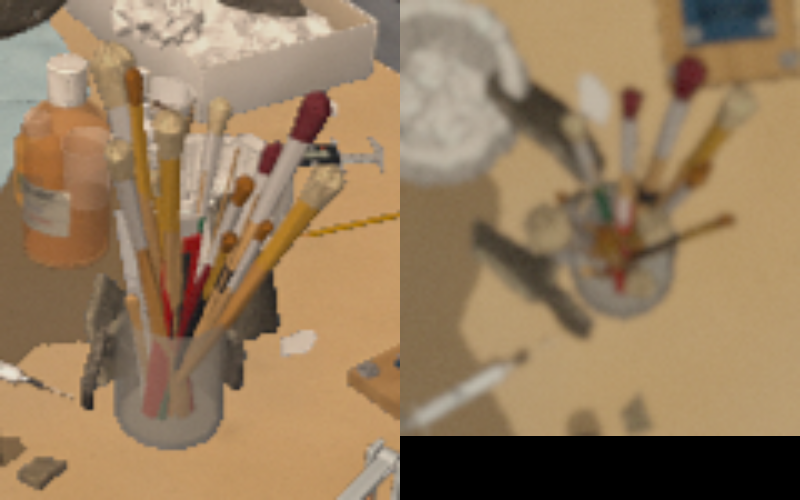

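```bash
cat >> h.py <<'E'
from scipy.spatial.transform import Rotation as Ro
np.set_printoptions(precision=2,suppress=True)
def pose():
    s=env.state();return Ro.from_euler('xyz',s['ee_rot'],degrees=True).as_matrix(),np.array(s['ee_pos']),s
def go(x,y,z,yaw):
    R,p,s=pose();d=R.T@(np.array([x,y,z])-p)/500
    t=-((yaw-s['ee_rot'][2]+180)%360-180)/45
    print('shift',np.round(d,4),'turn',round(t,4),'| pos',p,s['ee_rot'],'t',s['time_s'],'F',s['force'],'w',s['gripper_width'])
E
python3 -c "
from h import *
print(tri(ray('scene',(263,105)),ray('top',(240,152))))
go(340,175,260,200)"
```

```text
(array([548.16, 150.18, 347.18]), [np.float64(0.895902758561875), np.float64(0.8959027585618773)])
shift [-0.51 -0.58 -0.09] turn -0.8987 | pos [200.7  538.44 213.34] [-179.93   -0.    159.56] t 0.15 F [-0.24 -0.22 -0.36] w 91.3019224390923
```

{"op": "arm_command", "data": {"targets": [[0,-0.51,-0.58,-0.09,-0.9],[0,-0.51,-0.58,-0.09,-0.9],[0,-0.51,-0.58,-0.09,-0.9],[0,-0.51,-0.58,-0.09,-0.9],[0,-0.51,-0.58,-0.09,-0.9],[0,-0.51,-0.58,-0.09,-0.9],[0,-0.51,-0.58,-0.09,-0.9],[0,-0.51,-0.58,-0.09,-0.9]]}}

```text
time_s: 0.82
ee_pos: [315.7, 235.6, 251.4]
ee_rot: [-179.9, -0.0, -159.9]
force: [0.4, -0.7, 0.7]
gripper_width: 90.9
```

```bash
python3 -c "
from h import *
go(440,-195,230,-160)"
```

```text
shift [ 0.06 -0.89  0.04] turn 0.0029 | pos [315.7  235.6  251.43] [-179.93   -0.05 -159.87] t 0.8167 F [ 0.4  -0.66  0.68] w 90.90711673022577
```

{"op": "arm_command", "data": {"targets": [[0,0.06,-0.89,0.04,0],[0,0.06,-0.89,0.04,0],[0,0.06,-0.89,0.04,0],[0,0.06,-0.89,0.04,0],[0,0.06,-0.89,0.04,0],[0,0.06,-0.89,0.04,0],[0,0.06,-0.89,0.04,0],[0,0.06,-0.89,0.04,0]]}}

```text
time_s: 1.48
ee_pos: [408.5, -84.5, 236.9]
ee_rot: [-179.9, -0.0, -159.9]
force: [1.6, 1.3, 0.1]
gripper_width: 91.2
```

```bash
python3 -c "
from h import *
go(430,-208,230,-160)"
```

```text
shift [ 0.04 -0.25  0.01] turn 0.0021 | pos [408.5  -84.46 236.88] [-179.94   -0.02 -159.9 ] t 1.4833 F [1.57 1.28 0.05] w 91.20167195607915
```

{"op": "arm_command", "data": {"targets": [[0,0.04,-0.25,0.01,0],[0,0.04,-0.25,0.01,0],[0,0.04,-0.25,0.01,0],[0,0.04,-0.25,0.01,0],[0,0.04,-0.25,0.01,0],[0,0.04,-0.25,0.01,0]]}}

```text
time_s: 1.98
ee_pos: [432.2, -208.3, 231.6]
ee_rot: [180.0, -0.1, -160.0]
force: [-0.2, 1.1, 0.4]
gripper_width: 90.9
```

```bash
python3 -c "
from h import *
go(430,-208,230,-160)
f=env.grab_frame('wrist');cv2.imwrite('pics/w1.png',f[:,:,::-1])"
```

```text
shift [0. 0. 0.] turn 0.001 | pos [ 432.15 -208.27  231.57] [ 179.96   -0.07 -159.96] t 1.9833 F [-0.2   1.11  0.37] w 90.90264105935358
```

View pics/w1.png

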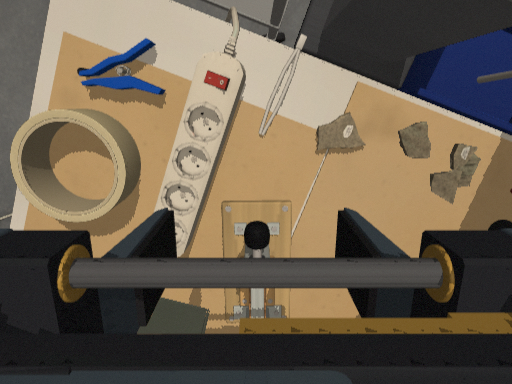

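Run:
```python
from h import *
R,p,s=pose();f=cv2.imread('pics/w1.png')
m=(f[215:256,235:282].max(2)<45).astype('uint8');n,l,st,c=cv2.connectedComponentsWithStats(m)
i=1+st[1:,4].argmax();print(st[i],c[i]+[235,215])
k=(c[i]+[235,215]);P=(R,p)
# silhouette extents
x0,y0,w,h=st[i][:4];u=(235+x0+(w-1)/2,215+y0+(h-1)/2)
K=onz(ray('wrist',u,P),116.5);print('knob',K, tri(ray('wrist',u,P),ray('scene',(312.5,260.4)),ray('top',(354.6,187.8))))
print([onz(ray('wrist',q,P),12) for q in[(222,201),(291,201),(222,318)]])
# front post top / bar centre
cv2.imwrite('pics/w1c.png',cv2.resize(f[190:330,200:310],None,fx=4.2,fy=4.2,interpolation=cv2.INTER_CUBIC))
```

```text
[  9   6  26  28 589] [256.4  235.01]
knob [ 475.87 -190.12  116.5 ] (array([ 478.13, -190.56,  113.52]), [np.float64(1.364950611039714), np.float64(1.375015964381037), np.float64(0.2951779185372584)])
[array([ 489.7 , -230.91,   12.  ]), array([ 459.83, -149.28,   12.  ]), array([ 651.96, -176.43,   12.  ])]
```

View pics/w1c.png

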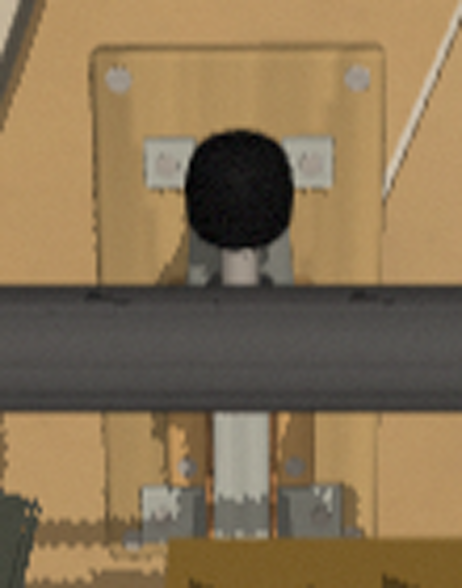

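```bash
python3 -c "
from h import *
go(475,-191,170,-160);go(475,-191,97.5,-160)"
```

```text
shift [-0.09  0.    0.12] turn 0.0026 | pos [ 432.2  -207.64  231.79] [ 179.99   -0.05 -159.88] t 2.0333 F [0.9  0.72 1.47] w 91.26828056603546
shift [-0.09  0.    0.27] turn 0.0026 | pos [ 432.2  -207.64  231.79] [ 179.99   -0.05 -159.88] t 2.0333 F [0.9  0.72 1.47] w 91.26828056603546
```

```bash
sed -i 's/precision=2/precision=4/' h.py; python3 -c "
from h import *
go(475,-191,170,-160);go(475,-191,97.5,-160)"
```

```text
shift [-0.0919  0.0018  0.1235] turn 0.0026 | pos [ 432.197  -207.6377  231.7912] [ 179.9877   -0.0464 -159.8814] t 2.0333 F [0.8973 0.7209 1.4666] w 91.26828056603546
shift [-0.092   0.0017  0.2685] turn 0.0026 | pos [ 432.197  -207.6377  231.7912] [ 179.9877   -0.0464 -159.8814] t 2.0333 F [0.8973 0.7209 1.4666] w 91.26828056603546
```

{"op": "arm_command", "data": {"targets": [[0,-0.092,0.002,0.08,0],[0,-0.092,0.002,0.12,0],[0,-0.092,0.002,0.16,0],[0,-0.092,0.002,0.2,0],[0,-0.092,0.002,0.235,0],[0,-0.092,0.002,0.2685,0],[0,-0.092,0.002,0.2685,0],[0,-0.092,0.002,0.2685,0]]}}

```text
time_s: 2.7
ee_pos: [474.5, -189.3, 97.5]
ee_rot: [179.9, -0.1, -159.8]
force: [-0.3, 0.5, 0.7]
gripper_width: 91.2
```

```bash
python3 -c "
from h import *
go(475,-191,97.5,-160)
for n in('wrist','scene'):
  f=env.grab_frame(n);cv2.imwrite(f'pics/{n}2.png',f[:,:,::-1])
f=f[200:300,270:370];cv2.imwrite('pics/s2c.png',cv2.resize(f[:,:,::-1],None,fx=5,fy=5))"
```

```text
shift [ 0.0003 -0.0036  0.    ] turn 0.0053 | pos [ 474.4989 -189.2785   97.511 ] [ 179.9226   -0.1048 -159.7604] t 2.7 F [-0.2668  0.5388  0.7145] w 91.16693425604541
```

View pics/wrist2.png

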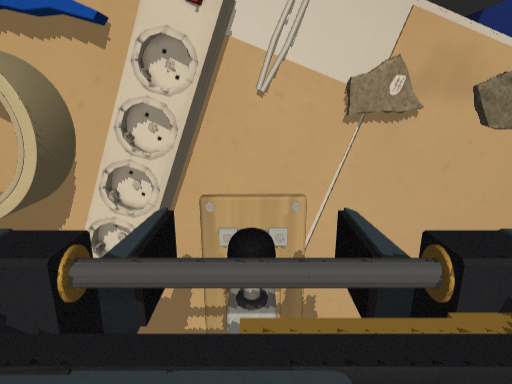

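View pics/s2c.png

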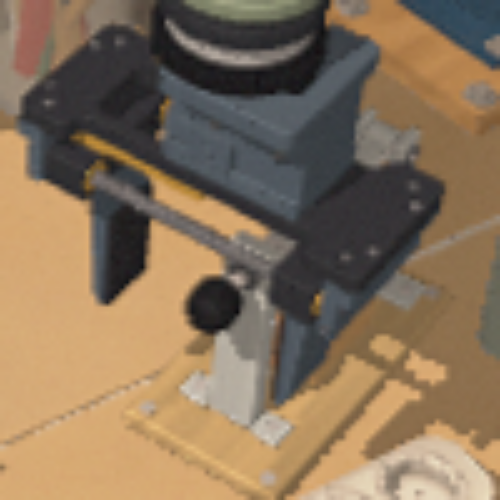

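```bash
python3 -c "
from h import *
R,p,s=pose()
g=p-19*R[:,2]
for X in (p,g,p+R@[0,45,0],p+R@[0,-45,0],p+R@[16,45,0],p+R@[-16,45,0]): print((proj('scene',X)-[270,200])*5)
m=cv2.imread('pics/wrist2.png')
K=np.array([477,-190.5,116.5]);print((proj('scene',K)-[270,200])*5)
print('knob wrist z116',onz(ray('wrist',(251.5,248),(R,p)),116.5))
"
```

```text
[202.8612 325.6335]
[205.7818 297.4995]
[124.7955 281.9894]
[284.2649 371.1439]
[105.4073 300.7459]
[143.8551 263.5509]
[208.0075 298.6717]
knob wrist z116 [ 474.38   -192.6299  116.5   ]
```

{"op": "arm_command", "data": {"targets": [[0,0,-0.005,0,0.005],[0,0,-0.005,0,0.005],[1,0,-0.005,0,0.005],[1,0,-0.005,0,0.005],[1,0,-0.005,0,0.005],[1,0,-0.005,0,0.005],[1,0,-0.005,0,0.005],[1,0,-0.005,0,0.005]], "squeeze": 30}}

```text
time_s: 3.47
ee_pos: [476.5, -192.8, 98.8]
ee_rot: [-179.9, 0.0, -160.0]
force: [0.6, -0.2, 0.3]
gripper_width: 54.1
```

{"op": "arm_command", "data": {"targets": [[1,0,0,0,0],[1,0,0,0,0],[1,0,0,0,0],[1,0,0,0,0]]}}

```text
time_s: 3.8
ee_pos: [476.5, -192.7, 98.8]
ee_rot: [-179.9, 0.0, -160.0]
force: [-0.4, 0.7, -0.2]
gripper_width: 27.5
```

```bash
python3 -c "
from h import *
go(475,-191,97.5,-160)
for n in('wrist','scene'):
  f=env.grab_frame(n);cv2.imwrite(f'pics/{n}3.png',f[:,:,::-1])
f=f[200:300,270:370];cv2.imwrite('pics/s3c.png',cv2.resize(f[:,:,::-1],None,fx=5,fy=5))"
```

```text
shift [0.0016 0.0043 0.0025] turn -0.0009 | pos [ 476.4943 -192.7181   98.7595] [-179.9392    0.038  -160.0384] t 3.8 F [-0.4183  0.7463 -0.1583] w 27.468047550991752
```

View pics/s3c.png

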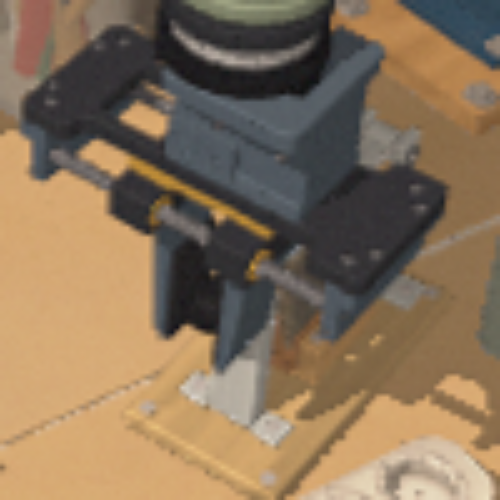

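{"op": "arm_command", "data": {"targets": [[1,0,0,0,0],[1,0,0,0,0],[1,0,0,0,0],[1,0,0,0,0]]}}

```text
time_s: 4.23
ee_pos: [475.9, -191.2, 98.7]
ee_rot: [179.8, 0.0, -160.1]
force: [0.1, 0.7, 0.1]
gripper_width: 22.7
```

```bash
python3 -c "
from h import *
go(475,-191,97.5,-160)
for n in('wrist','scene'):
  f=env.grab_frame(n);cv2.imwrite(f'pics/{n}4.png',f[:,:,::-1])
w=cv2.imread('pics/wrist4.png')[180:300,190:320];f=f[220:290,290:340]
cv2.imwrite('pics/c4.png',cv2.hconcat([cv2.resize(f[:,:,::-1],(343,480)),cv2.resize(w,(400,480))]))"
```

```text
shift [0.0015 0.0009 0.0023] turn -0.0026 | pos [ 475.8644 -191.1942   98.6709] [ 179.849     0.0257 -160.1165] t 4.2333 F [0.0677 0.6637 0.1143] w 22.725144938241346
```

View pics/c4.png

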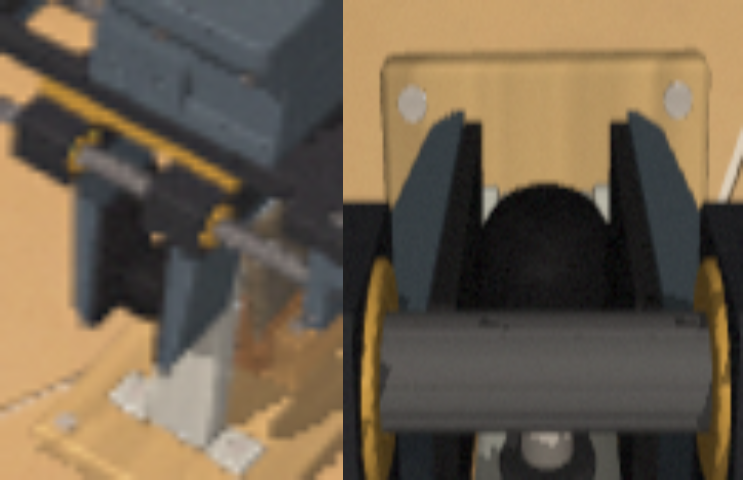

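{"op": "arm_command", "data": {"targets": [[1,0.006,0,0,0],[1,0.012,0,0,0],[1,0.018,0,0,0],[1,0.024,0,0,0],[1,0.028,0,0,0],[1,0.028,0,0,0]]}}

```text
time_s: 4.83
ee_pos: [463.8, -195.7, 98.7]
ee_rot: [179.9, 0.2, -160.2]
force: [5.2, 3.5, -3.0]
gripper_width: 22.8
```

```bash
python3 -c "
from h import *
go(475,-191,97.5,-160)
for n in('wrist','scene'):
  f=env.grab_frame(n);cv2.imwrite(f'pics/{n}5.png',f[:,:,::-1])
w=cv2.imread('pics/wrist5.png')[180:300,190:320];f=f[200:290,280:370]
cv2.imwrite('pics/c5.png',cv2.hconcat([cv2.resize(f[:,:,::-1],(400,480)),cv2.resize(w,(400,480))]))"
```

```text
shift [-0.0243  0.0013  0.0025] turn -0.0038 | pos [ 463.7648 -195.7387   98.7137] [ 179.8806    0.2092 -160.173 ] t 4.8333 F [ 5.1543  3.5145 -2.9903] w 22.848447685123713
```

View pics/c5.png

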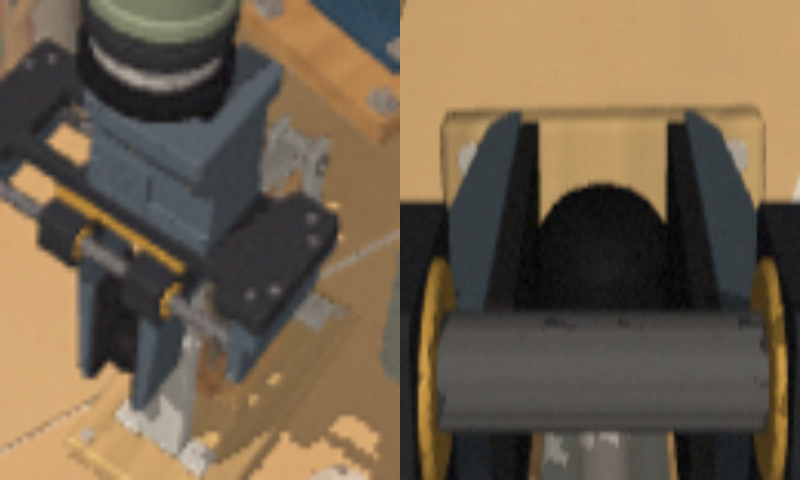

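{"op": "arm_command", "data": {"targets": [[1,0.003,0,0,0],[1,0.006,0,0,0],[1,0.006,0,0,0],[1,0.006,0,0,0]]}}

```text
time_s: 5.27
ee_pos: [462.8, -196.1, 98.7]
ee_rot: [179.9, 0.4, -160.2]
force: [5.8, 4.8, -2.6]
gripper_width: 22.7
```

{"op": "arm_command", "data": {"targets": [[1,0.006,0,0,0],[1,0.006,0,0,0],[1,0.006,0,0,0],[1,0.006,0,0,0],[1,0.006,0,0,0],[1,0.006,0,0,0],[1,0.006,0,0,0],[1,0.006,0,0,0]]}}

```text
time_s: 5.93
ee_pos: [462.8, -196.1, 98.7]
ee_rot: [179.9, 0.8, -160.3]
force: [8.6, 6.8, -4.7]
gripper_width: 23.0
```

```bash
python3 -c "
from h import *
go(462,-196,97.5,-160)
for n in('top','scene'):
  f=env.grab_frame(n);cv2.imwrite(f'pics/{n}6.png',f[:,:,::-1])
w=cv2.imread('pics/top6.png')[110:210,300:370];f=f[200:300,280:380]
cv2.imwrite('pics/c6.png',cv2.hconcat([cv2.resize(f[:,:,::-1],(450,450)),cv2.resize(w,(315,450))]))"
```

```text
shift [0.0015 0.0008 0.0024] turn -0.0072 | pos [ 462.8149 -196.1134   98.704 ] [ 179.9114    0.8137 -160.3238] t 5.9333 F [ 8.6208  6.844  -4.7043] w 22.97248760545048
```

View pics/c6.png

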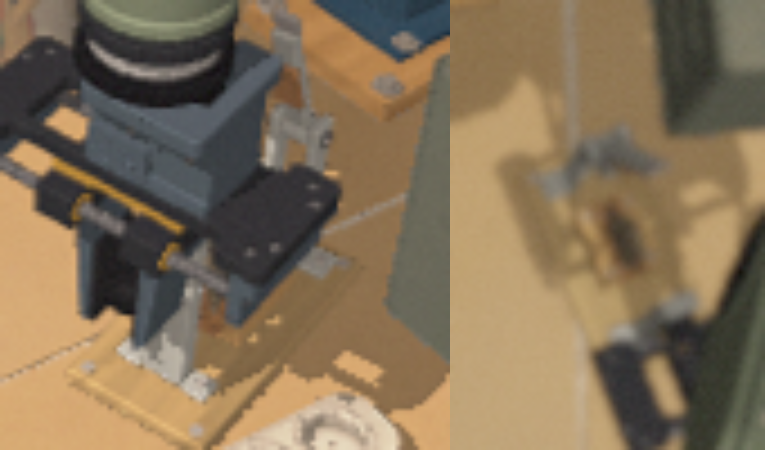

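{"op": "arm_command", "data": {"targets": [[0.3,0,0,0,0],[0,0,0,0,0],[0,0,0,0,0],[0,0,0,0,0],[0,0,0,0,0],[0,0,0,0,0]]}}

```text
time_s: 6.53
ee_pos: [462.5, -196.3, 98.7]
ee_rot: [179.9, 0.8, -160.3]
force: [-0.1, -0.0, 0.8]
gripper_width: 59.8
```

{"op": "arm_command", "data": {"targets": [[0,0,0,-0.06,0],[0,0,0,-0.12,0],[0,0,0,-0.2,0],[0,0,0,-0.24,0],[0,0,0,-0.24,0],[0,0,0,-0.24,0]]}}

```text
time_s: 7.03
ee_pos: [461.3, -197.3, 219.7]
ee_rot: [-180.0, 0.9, -160.3]
force: [0.4, -0.3, -0.5]
gripper_width: 90.9
```

```bash
python3 -c "
from h import *
go(534,-172,220,-160)
for n in('wrist','scene','top'):
  f=env.grab_frame(n);cv2.imwrite(f'pics/{n}7.png',f[:,:,::-1])
w=cv2.imread('pics/top7.png')[110:210,300:370];f=cv2.imread('pics/scene7.png')[200:300,280:380]
cv2.imwrite('pics/c7.png',cv2.hconcat([cv2.resize(f,(450,450)),cv2.resize(w,(315,450))]))"
```

```text
shift [-0.154  -0.0012  0.0018] turn -0.0074 | pos [ 461.2965 -197.3345  219.6853] [-179.9719    0.8937 -160.3341] t 7.0333 F [ 0.3615 -0.3088 -0.4643] w 90.88614323897143
```

View pics/c7.png

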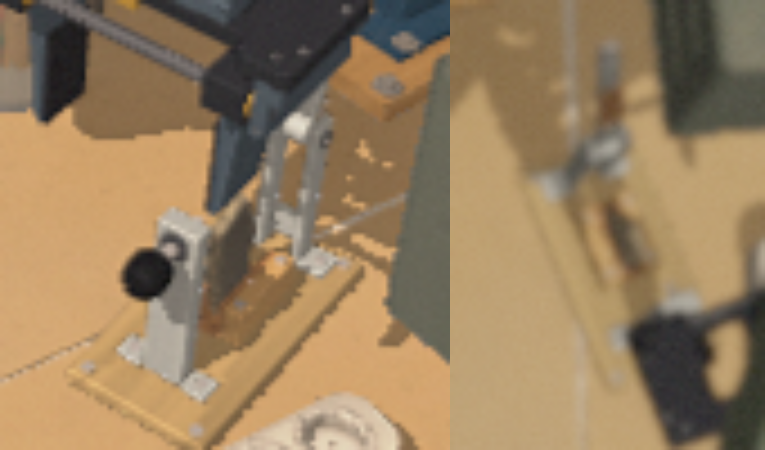

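View pics/wrist7.png

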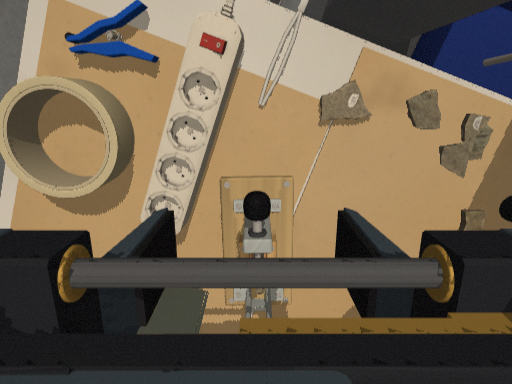

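```bash
python3 -c "
import cv2
w=cv2.imread('pics/top7.png')[130:180,310:360];f=cv2.imread('pics/scene7.png')[230:280,315:350]
cv2.imwrite('pics/c8.png',cv2.hconcat([cv2.resize(f,(350,500),interpolation=cv2.INTER_CUBIC),cv2.resize(w,(450,450),interpolation=cv2.INTER_CUBIC) if 0 else cv2.copyMakeBorder(cv2.resize(w,(450,450),interpolation=cv2.INTER_CUBIC),0,50,0,0,cv2.BORDER_CONSTANT)]))"
```

```text
(no output)
```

View pics/c8.png

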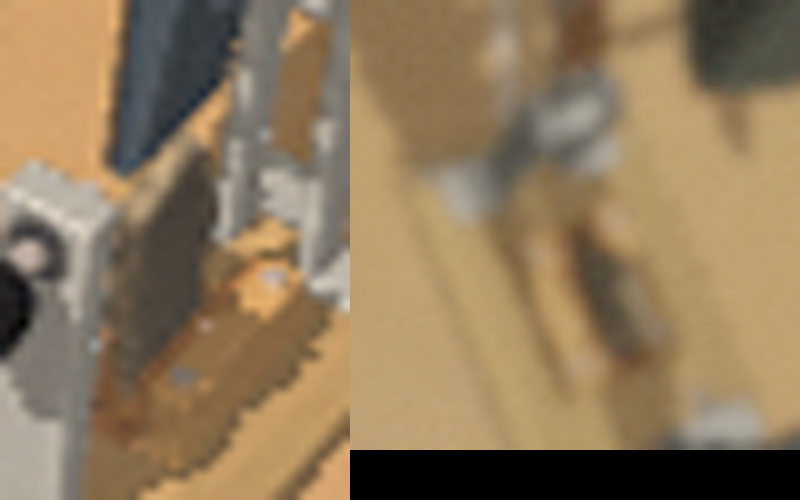

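```bash
python3 -c "
from h import *
T=lambda x,y:(310+(x-350-4)/9,130+(y-4)/9)
for q in[(600,240),(655,330),(627,287)]: print(onz(ray('top',T(*q)),99))
o=np.array([573.8,-155.8,99]);print(proj('top',o),T(627,287))
a=np.radians(20);u=np.array([np.cos(a),np.sin(a),0])
for k in(-24,24): q=proj('top',o+k*u);print((q-[310,130])*9+[354,4]); q=proj('scene',o+k*u);print((q-[315,230])*10+4.5)
go(573,-156,200,-160);go(573,-156,53,-160)
"
```

```text
[ 580.5083 -144.0471   99.    ]
[ 548.3605 -161.9658   99.    ]
[ 563.7087 -152.8188   99.    ]
[341.1651 158.2583] (340.3333333333333, 161.44444444444446)
[660.5663 321.7104]
[146.3318 172.3922]
[608.5049 195.1791]
[248.6197  68.5986]
shift [-0.2399  0.0003  0.0368] turn -0.0075 | pos [ 459.9315 -196.6377  217.0475] [ 179.779     0.6484 -160.3372] t 7.1833 F [-0.6797  0.1802 -0.6841] w 91.0750954308617
shift [-0.2366 -0.0008  0.3308] turn -0.0075 | pos [ 459.9315 -196.6377  217.0475] [ 179.779     0.6484 -160.3372] t 7.1833 F [-0.6797  0.1802 -0.6841] w 91.0750954308617
```

```bash
python3 -c "
from h import *
o=np.array([573.8,-155.8,0])
a=np.radians(20);u=np.array([np.cos(a),np.sin(a),0])
for z in (38,57,80,99):
  for k in(-24,0,24):
    q=proj('scene',o+k*u+[0,0,z]);print(z,k,(q-[315,230])*10+4.5)
# jig checks: post top corners, hinge post top, cheek tops
v=np.array([-u[1],u[0],0])
for n,X in [('post top front R',-75*u-13*v+[0,0,128]),('post top front L',-75*u+13*v+[0,0,128]),('post top back R',-61*u-13*v+[0,0,128])]:
    print(n,(proj('scene',o+X)-[315,230])*10+4.5)
"
```

```text
38 -24 [122.8687 344.1253]
38 0 [173.3155 291.1628]
38 24 [222.5673 239.4549]
57 -24 [130.0168 291.806 ]
57 0 [180.8708 238.9584]
57 24 [230.5085 187.3749]
80 -24 [138.8616 227.0684]
80 0 [190.217  174.3802]
80 24 [240.3295 122.9671]
99 -24 [146.3318 172.3922]
99 0 [198.1085 119.8533]
99 24 [248.6197  68.5986]
post top front R [ 88.8209 227.544 ]
post top front L [ -4.141  177.5591]
post top back R [121.1339 194.7798]
```

```bash
python3 -c "
from h import *
go(570,-157.2,200,-160);go(570,-157.2,115,-160)
"
```

```text
shift [-0.2334  0.0001  0.0367] turn -0.0075 | pos [ 459.9315 -196.6377  217.0475] [ 179.779     0.6484 -160.3372] t 7.1833 F [-0.6797  0.1802 -0.6841] w 91.0750954308617
shift [-0.2315 -0.0006  0.2067] turn -0.0075 | pos [ 459.9315 -196.6377  217.0475] [ 179.779     0.6484 -160.3372] t 7.1833 F [-0.6797  0.1802 -0.6841] w 91.0750954308617
```

{"op": "arm_command", "data": {"targets": [[0,-0.08,0,0,-0.007],[0,-0.16,0,0.02,-0.007],[0,-0.233,0,0.04,-0.007],[0,-0.232,0,0.09,-0.007],[0,-0.232,-0.0005,0.15,-0.007],[0,-0.2315,-0.0005,0.2,-0.007],[0,-0.2315,-0.0005,0.207,-0.007],[0,-0.2315,-0.0005,0.207,-0.007]]}}

```text
time_s: 7.85
ee_pos: [568.1, -156.6, 112.0]
ee_rot: [179.6, 0.3, -160.0]
force: [-0.4, -0.2, -0.3]
gripper_width: 91.2
```

```bash
python3 -c "
from h import *
go(570,-157.2,53,-160)
f=env.grab_frame('wrist');cv2.imwrite('pics/w9.png',f[:,:,::-1]);f=f[150:300,160:350]
cv2.imwrite('pics/w9c.png',cv2.resize(f[:,:,::-1],None,fx=4,fy=4))
"
```

```text
shift [-0.0024 -0.0034  0.118 ] turn -0.0004 | pos [ 568.1442 -156.5735  112.0021] [ 179.5547    0.3421 -160.018 ] t 7.85 F [-0.4394 -0.1579 -0.3297] w 91.15345505237808
```

View pics/w9c.png

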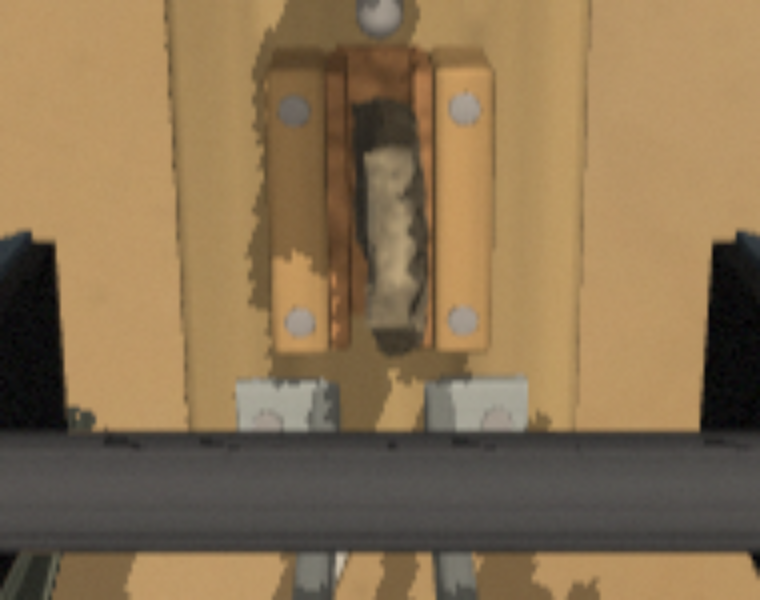

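```bash
python3 -c "
from h import *
P=pose()[:2]
W=lambda x,y:(160+(x-1.5)/4,150+(y-1.5)/4)
o=np.array([573.8,-155.8,0]);a=np.radians(20);u=np.array([np.cos(a),np.sin(a),0]);v=np.array([-u[1],u[0],0])
def J(X): d=X-o;return np.array([d@u,d@v,X[2]])
for n,q,z in [('near low',(388,98),57),('near top',(390,148),99),('far top',(395,325),99),('far low',(395,352),57),('topmid',(394,237),99),('cheek1',(270,50),38),('cheek2',(492,50),38),('cheek3',(275,350),38),('cheek4',(490,350),38),('scrL',(294,110),38),('scrR',(465,107),38),('scrL2',(300,322),38),('scrR2',(462,320),38)]:
  X=onz(ray('wrist',W(*q),P),z);print(n,X,J(X))
"
```

```text
near low [ 546.7208 -163.8149   57.    ] [-28.1874   1.7301  57.    ]
near top [ 544.7614 -164.6193   99.    ] [-30.3037   1.6444  99.    ]
far top [ 570.9327 -154.2515   99.    ] [-2.1647  2.4358 99.    ]
far low [ 592.6371 -145.6674   57.    ] [21.1667  3.0789 57.    ]
topmid [ 557.5877 -159.2978   99.    ] [-16.4309   2.258   99.    ]
cheek1 [ 549.6092 -186.7126   38.    ] [-33.3046 -20.7746  38.    ]
cheek2 [ 535.077  -146.5852   38.    ] [-33.2361  21.9031  38.    ]
cheek3 [ 608.485  -165.8109   38.    ] [ 29.1693 -21.2702  38.    ]
cheek4 [ 593.5079 -124.2704   38.    ] [29.3031 22.8876 38.    ]
scrL [ 559.2513 -178.541    38.    ] [-21.4492 -16.3936  38.    ]
scrR [ 547.3605 -147.4434   38.    ] [-21.9869  16.8955  38.    ]
scrL2 [ 600.8897 -162.9972   38.    ] [ 22.9944 -16.0283  38.    ]
scrR2 [ 589.2613 -132.0543   38.    ] [22.6504 17.0256 38.    ]
```

```bash
python3 -c "
from h import *
go(570,-155.5,52,-160)
"
```

```text
shift [-0.0007  0.0021  0.1243] turn -0.0006 | pos [ 569.5929 -157.1099  114.1143] [ 179.7092    0.5487 -160.0274] t 7.9 F [0.3106 0.1205 0.008 ] w 91.02893953418805
```

{"op": "arm_command", "data": {"targets": [[0,0,0.001,0.03,0],[0,-0.001,0.001,0.06,0],[0,-0.001,0.001,0.09,0],[0,-0.001,0.001,0.11,0],[0,-0.001,0.001,0.123,0],[0,-0.001,0.001,0.123,0],[0,-0.001,0.001,0.123,0]]}}

```text
time_s: 8.48
ee_pos: [570.9, -156.2, 53.4]
ee_rot: [179.8, 0.6, -160.0]
force: [0.6, -0.2, 0.1]
gripper_width: 90.8
```

```bash
python3 -c "
from h import *
go(570,-155.5,52,-160)
f=env.grab_frame('wrist');cv2.imwrite('pics/w10.png',f[:,:,::-1]);f=f[150:300,160:350]
cv2.imwrite('pics/w10c.png',cv2.resize(f[:,:,::-1],None,fx=4,fy=4))
"
```

```text
shift [0.0012 0.0019 0.0028] turn -0.0007 | pos [ 570.8813 -156.197    53.3788] [ 179.7533    0.6061 -160.0309] t 8.4833 F [ 0.6327 -0.2052  0.0994] w 90.7995064939479
```

View pics/w10c.png

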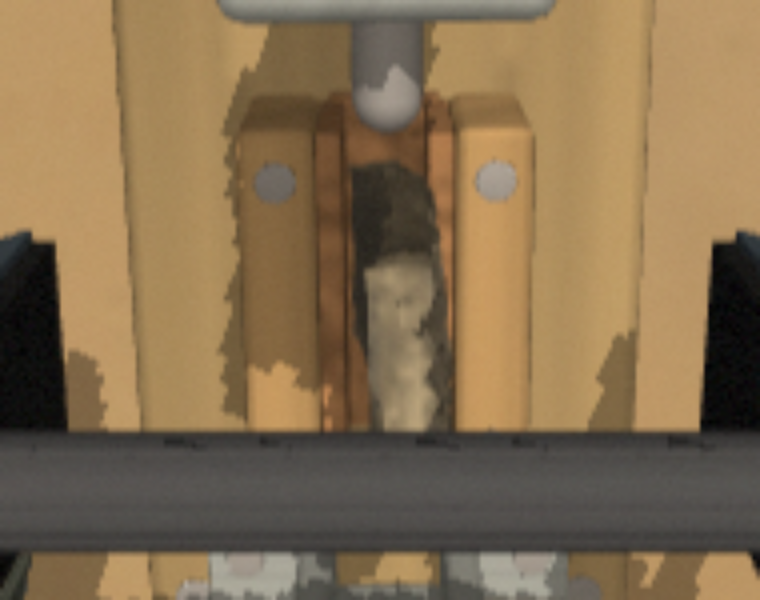

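{"op": "arm_command", "data": {"targets": [[0.3,0.001,0.003,0.002,0],[0.6,0.001,0.003,0.002,0],[1,0.001,0.003,0.002,0],[1,0.001,0.003,0.002,0],[1,0.001,0.003,0.002,0],[1,0.001,0.003,0.002,0],[1,0.001,0.003,0.002,0],[1,0.001,0.003,0.002,0]], "squeeze": 30}}

```text
time_s: 9.2
ee_pos: [570.1, -155.0, 52.6]
ee_rot: [179.8, 0.6, -160.0]
force: [-0.1, 1.1, 0.6]
gripper_width: 40.6
```

{"op": "arm_command", "data": {"targets": [[1,0,0,0,0],[1,0,0,0,0],[1,0,0,0,0],[1,0,0,0,0],[1,0,0,0,0],[1,0,0,0,0]]}}

```text
time_s: 9.7
ee_pos: [570.1, -155.0, 52.6]
ee_rot: [179.8, 0.6, -160.0]
force: [-0.4, 0.4, -0.5]
gripper_width: 12.3
```

```bash
python3 -c "
from h import *
go(570,-155.5,120,-160)
f=env.grab_frame('wrist');cv2.imwrite('pics/w11.png',f[:,:,::-1]);f=f[150:300,160:350]
cv2.imwrite('pics/w11c.png',cv2.resize(f[:,:,::-1],None,fx=4,fy=4))
"
```

```text
shift [-0.0009 -0.0004 -0.1348] turn -0.0007 | pos [ 570.1128 -154.9726   52.6152] [ 179.769     0.6348 -160.0315] t 9.7 F [-0.4482  0.3725 -0.5401] w 12.250254376264403
```

View pics/w11c.png

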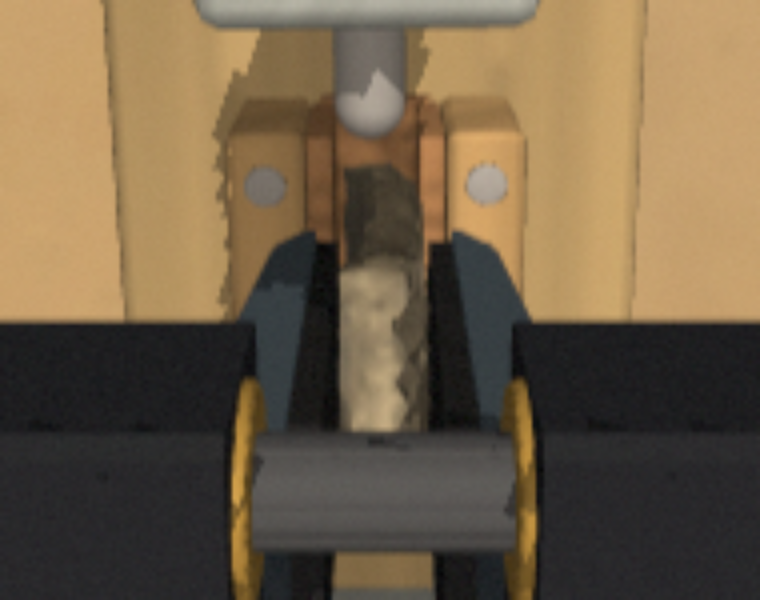

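{"op": "arm_command", "data": {"targets": [[1,0,0,0,0],[1,0,0,0,0],[1,0,0,-0.01,0],[1,0,0,-0.03,0],[1,0,0,-0.06,0],[1,0,0,-0.1,0],[1,0,0,-0.14,0],[1,0,0,-0.18,0]]}}

```text
time_s: 10.42
ee_pos: [569.3, -155.7, 144.4]
ee_rot: [179.8, 0.7, -160.0]
force: [1.3, -1.1, -1.2]
gripper_width: 12.2
```

{"op": "arm_command", "data": {"targets": [[1,0,0,-0.06,0],[1,0,0,-0.12,0],[1,0,0,-0.16,0],[1,0,0,-0.16,0]]}}

```text
time_s: 10.75
ee_pos: [571.0, -157.1, 230.7]
ee_rot: [-179.8, 1.2, -160.0]
force: [0.2, -0.1, -1.0]
gripper_width: 12.4
```

```bash
python3 -c "
from h import *
go(385,-60,235,-160)
for n in('wrist','scene'):
  f=env.grab_frame(n);cv2.imwrite(f'pics/{n}12.png',f[:,:,::-1])
w=cv2.imread('pics/wrist12.png')[180:300,190:320];f=f[170:280,290:390]
cv2.imwrite('pics/c12.png',cv2.hconcat([cv2.resize(f[:,:,::-1],(400,480)),cv2.resize(w,(400,480))]))"
```

```text
shift [ 0.283   0.3095 -0.0155] turn -0.0006 | pos [ 570.9797 -157.1001  230.6686] [-179.8143    1.1744 -160.0268] t 10.75 F [ 0.2387 -0.11   -0.9833] w 12.39306698386649
```

View pics/c12.png

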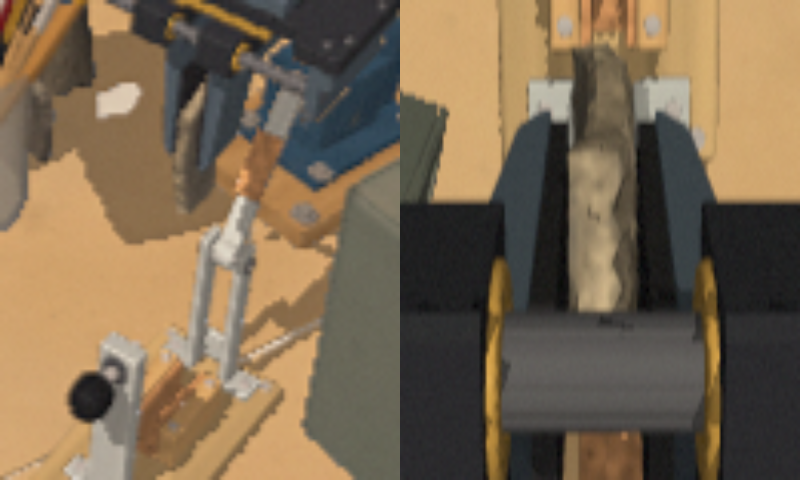

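{"op": "arm_command", "data": {"targets": [[1,0.05,0.02,0,0],[1,0.11,0.05,0,0],[1,0.18,0.1,0,0],[1,0.24,0.17,0,0],[1,0.28,0.24,0,0],[1,0.29,0.32,0,0],[1,0.28,0.4,0,0],[1,0.26,0.48,0,0]]}}

```text
time_s: 11.52
ee_pos: [360.9, 24.9, 222.8]
ee_rot: [179.8, 0.5, -160.2]
force: [1.7, -0.2, -0.8]
gripper_width: 12.1
```

```bash
python3 -c "
from h import *
go(395,140,230,166.7)"
```

```text
shift [-0.1423  0.1936 -0.0124] turn 0.7357 | pos [360.9296  24.8772 222.765 ] [ 179.8011    0.5493 -160.1935] t 11.5167 F [ 1.674  -0.1732 -0.7809] w 12.081356323452344
```

{"op": "arm_command", "data": {"targets": [[1,-0.01,0.05,-0.012,0.1],[1,-0.04,0.1,-0.012,0.25],[1,-0.08,0.15,-0.012,0.4],[1,-0.12,0.18,-0.012,0.55],[1,-0.142,0.193,-0.012,0.7],[1,-0.142,0.193,-0.012,0.736],[1,-0.142,0.193,-0.012,0.736],[1,-0.142,0.193,-0.012,0.736]]}}

```text
time_s: 12.18
ee_pos: [393.9, 139.4, 228.3]
ee_rot: [179.6, 0.2, 166.8]
force: [0.7, 0.3, -0.8]
gripper_width: 11.7
```

```bash
python3 -c "
from h import *
go(457.3,256.6,172,166.7)
for n in('wrist','scene','top'):
  f=env.grab_frame(n);cv2.imwrite(f'pics/{n}13.png',f[:,:,::-1])
"
```

```text
shift [-0.0695  0.2565  0.1144] turn 0.0014 | pos [393.8757 139.4154 228.3227] [179.6462   0.1754 166.7641] t 12.1833 F [ 0.6863  0.3217 -0.7712] w 11.680285751411553
```

View pics/scene13.png

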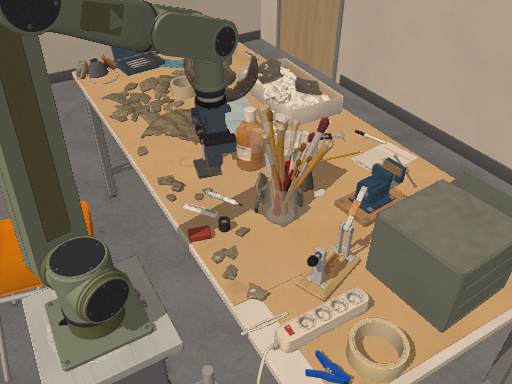

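View pics/top13.png

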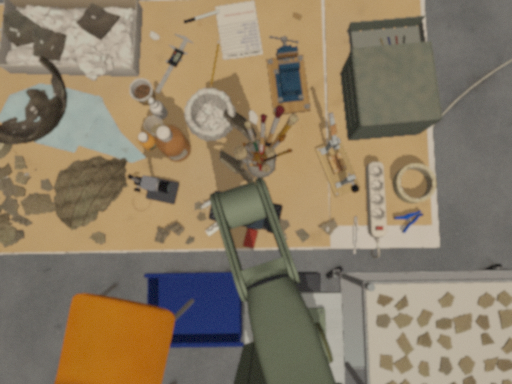

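View pics/wrist13.png

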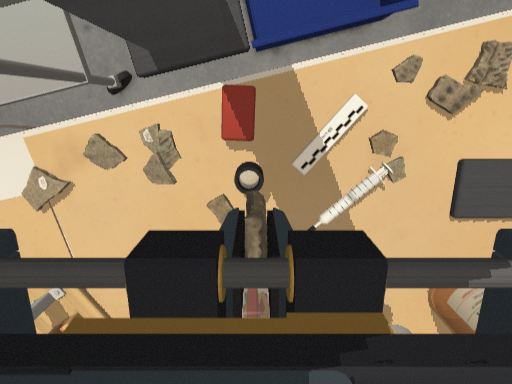

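```bash
python3 -c "
from h import *
go(448,218,173,166.7)"
```

```text
shift [-0.0674  0.1773  0.1142] turn -0.0004 | pos [394.3908 139.156  229.2845] [179.5724   0.2921 166.6803] t 12.3333 F [-0.1272 -0.3538 -0.2526] w 12.121120975401336
```

{"op": "arm_command", "data": {"targets": [[1,-0.01,0.03,0.02,0],[1,-0.025,0.08,0.05,0],[1,-0.05,0.13,0.09,0],[1,-0.065,0.17,0.112,0],[1,-0.067,0.177,0.114,0],[1,-0.067,0.177,0.114,0],[1,-0.067,0.177,0.114,0]]}}

```text
time_s: 12.92
ee_pos: [447.3, 217.2, 173.3]
ee_rot: [179.6, 0.3, 166.7]
force: [-0.1, 0.2, -0.1]
gripper_width: 12.4
```

```bash
python3 -c "
from h import *
go(448,218,173,166.7)
for n in('wrist','scene','top'):
  f=env.grab_frame(n);cv2.imwrite(f'pics/{n}14.png',f[:,:,::-1])
a=cv2.imread('pics/scene14.png')[90:190,150:260];b=cv2.imread('pics/top14.png')[150:220,110:230]
cv2.imwrite('pics/s14.png',cv2.resize(a,None,fx=6,fy=6,interpolation=cv2.INTER_CUBIC));cv2.imwrite('pics/t14.png',cv2.resize(b,None,fx=6,fy=6,interpolation=cv2.INTER_CUBIC))
"
```

```text
shift [-0.001   0.0019  0.0006] turn -0.0003 | pos [447.2863 217.2024 173.2842] [179.6177   0.2642 166.6855] t 12.9167 F [-0.1345  0.1688 -0.1456] w 12.396723735599435
```

View pics/s14.png

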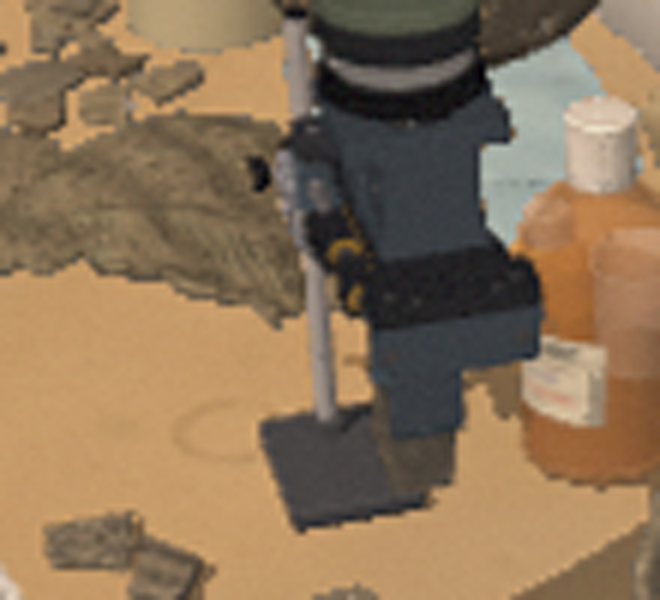

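View pics/t14.png

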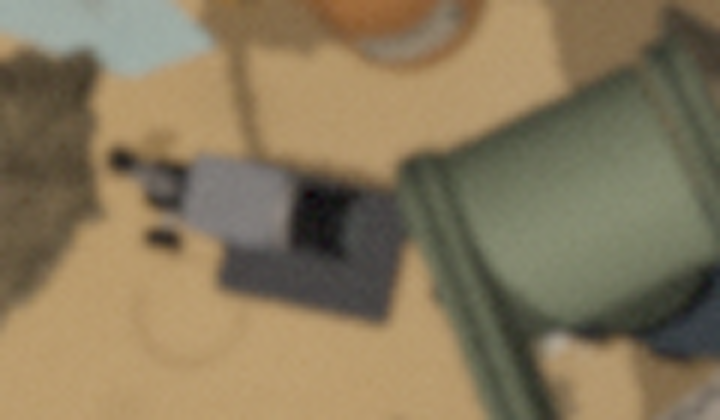

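View pics/wrist14.png

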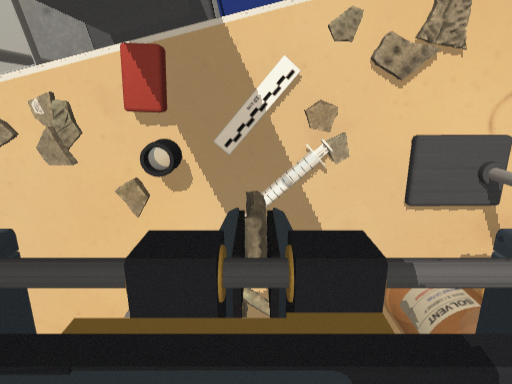

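```bash
python3 -c "
import cv2
a=cv2.imread('pics/wrist14.png')[115:225,392:512]
cv2.imwrite('pics/w14c.png',cv2.resize(a,None,fx=6,fy=6,interpolation=cv2.INTER_CUBIC))
"
```

```text
(no output)
```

View pics/w14c.png

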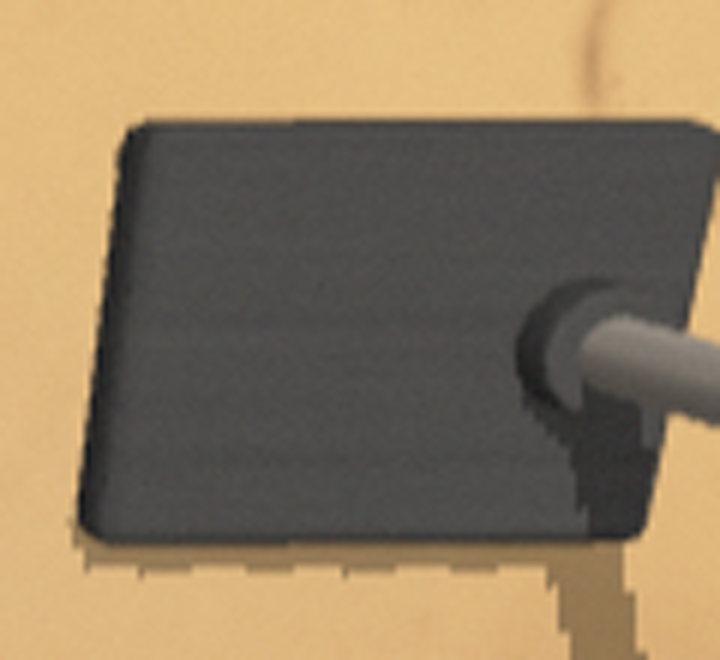

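```bash
python3 -c "
from h import *
R,p,s=pose();P=(R,p);print(p)
W=lambda x,y:(392+(x-2.5)/6,115+(y-2.5)/6)
for z in(8,12):
  q=[onz(ray('wrist',W(*c),P),z)[:2] for c in[(143,121),(103,541),(648,541),(722,121)]]
  print(z,*q)
  for i in range(4):
    d=q[(i+1)%4]-q[i];print(np.linalg.norm(d),np.degrees(np.arctan2(d[1],d[0])))
  print('mid front',(q[0]+q[1])/2,'mid',sum(q)/4, 'col',onz(ray('wrist',W(578,345),P),z))
  # bottom edge at z=0
D=lambda x,y:((x-2.5)/6+110,(y-2.5)/6+150)
print('top lens front edge',[ [onz(ray('top',D(*c)),z)[:2] for z in (177,194)] for c in [(350,215),(352,190),(340,257)]])
print('box',[onz(ray('top',D(*c)),205)[:2] for c in [(200,155),(295,175),(190,230),(285,250)]])
print('coltop',onz(ray('top',D(122,158)),275))
C=lambda x,y:((x-2.5)/6+180,(y-2.5)/6+90)
print('glass ray',[onz(ray('scene',C(165,246)),z) for z in (170,175,180,185)])
"
```

```text
[447.4946 217.0834 173.9856]
8 [446.3361 388.6304] [520.8598 373.7855] [544.2935 471.1477] [469.6024 486.1489]
75.98785726399186 -11.265686992717447
100.14254253189853 76.46715098223561
76.18258608926261 168.6436078602321
100.2555514690448 -103.41897694091739
mid front [483.598 381.208] mid [495.2729 429.9281] col [503.9714 460.1712   8.    ]
12 [445.4712 386.7764] [519.106  372.1086] [542.2602 468.3095] [468.46   483.1317]
75.08147441875943 -11.26568699271747
98.94804270130669 76.46715098223567
75.27388051941256 168.64360786023215
99.05970366832089 -103.41897694091742
mid front [482.2886 379.4425] mid [493.8244 427.5816] col [502.419  457.4638  12.    ]
top lens front edge [[array([486.8349, 372.2045]), array([484.547 , 368.5733])], [array([499.2377, 371.296 ]), array([496.783 , 367.6771])], [array([466.1133, 376.9972]), array([464.104 , 373.3017])]]
box [array([513.5471, 439.0351]), array([502.98  , 392.9402]), array([477.1297, 443.3991]), array([466.6462, 397.4433])]
coltop [501.651  455.6106 275.    ]
glass ray [array([489.9409, 384.7707, 170.    ]), array([486.466 , 376.9465, 175.    ]), array([482.9912, 369.1224, 180.    ]), array([479.5163, 361.2982, 185.    ])]
```

```bash
python3 -c "
from h import *
C=lambda q:(np.array(q)-[180,90])*6+2.5
for n,X in [('FL',(446.3,388.6,8)),('FR',(520.9,373.8,8)),('BR',(544.3,471.1,8)),('BL',(469.6,486.1,8)),('coltop',(503.3,458.5,275)),('lens',(483,371.8,178))]:
  print(n,C(proj('scene',X)), 'z0',C(proj('scene',(X[0],X[1],0))))
"
python3 -c "
import cv2
a=cv2.imread('pics/scene0.png')[85:185,180:235]
cv2.imwrite('pics/s0cam.png',cv2.resize(a,(440,800)[0:2],interpolation=cv2.INTER_CUBIC)[0:600])
cv2.imwrite('pics/s0cam2.png',cv2.resize(a,(440,800),interpolation=cv2.INTER_CUBIC)[200:800])
"
```

```text
FL [109.1435 518.7613] z0 [110.2236 530.4536]
FR [241.6395 492.0536] z0 [242.2926 503.6895]
BR [201.0114 397.2891] z0 [201.7554 408.6695]
BL [ 73.9589 421.5302] z0 [ 75.0945 432.9681]
coltop [113.0167   0.9168] z0 [148.1322 439.2855]
lens [162.9751 247.0877] z0 [183.1831 525.8799]
```

View pics/s0cam.png

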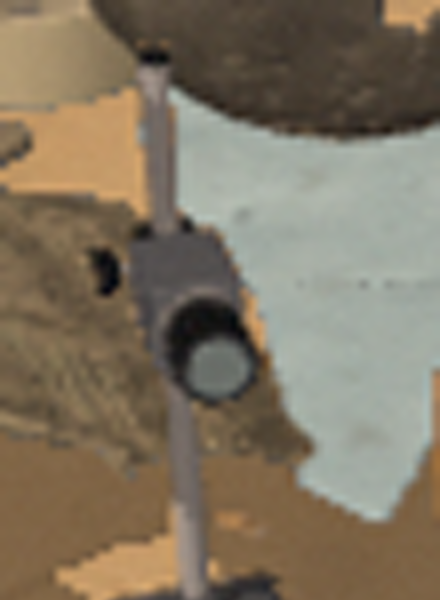

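View pics/s0cam2.png

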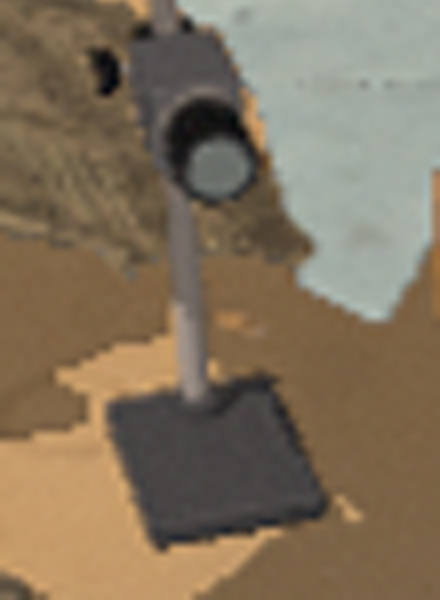

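```bash
python3 -c "
from h import *
R,p,s=pose()
C=lambda q:(np.array(q)-[150,90])*6+2.5
for y in(-6,-20,6,20):
  for x in(-16,16): print(x,y,C(proj('scene',p+R@[x,y,0])))
print(p,C(proj('scene',p+R@[24,0,37])),C(proj('scene',p+R@[-24,0,37])))
"
python3 -c "
import cv2
a=cv2.imread('pics/scene14.png')[145:180,200:240]
cv2.imwrite('pics/s14f.png',cv2.resize(a,(640,560),interpolation=cv2.INTER_NEAREST))
"
```

```text
-16 -6 [455.3621 418.5759]
16 -6 [389.5379 430.3035]
-16 -20 [462.8182 434.7085]
16 -20 [396.5014 446.6157]
-16 6 [449.0652 404.9513]
16 6 [383.6574 416.5283]
-16 20 [441.8259 389.2878]
16 20 [376.8975 400.6929]
[447.4946 217.0834 173.9856] [374.7897 489.8567] [471.5093 472.1911]
```

View pics/s14f.png

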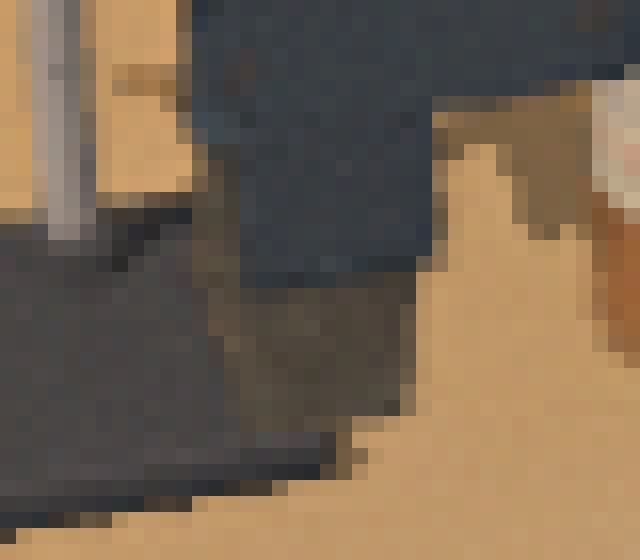

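```bash
python3 -c "
from h import *
R,p,s=pose();P=(R,p)
for q,nm in(((255.5,192),'near end'),((255,216),'topnear')):
  for dz in(-10,4,20,45):
    print(nm,dz,R.T@(onz(ray('wrist',q,P),p[2]+dz)-p))
R12=0
a=cv2.imread('pics/wrist14.png')[180:330,200:312]
cv2.imwrite('pics/w14d.png',cv2.resize(a,None,fx=5,fy=4))
"
```

```text
near end -10 [24.3182  0.1729  9.8545]
near end 4 [28.2248  0.1602 -4.17  ]
near end 20 [ 32.6895   0.1458 -20.198 ]
near end 45 [ 39.6655   0.1232 -45.2417]
topnear -10 [ 9.6275 -0.1226  9.9412]
topnear 4 [14.6807 -0.1122 -4.0901]
topnear 20 [ 20.4559  -0.1003 -20.1258]
topnear 45 [ 29.4796  -0.0817 -45.1816]
```

View pics/w14d.png

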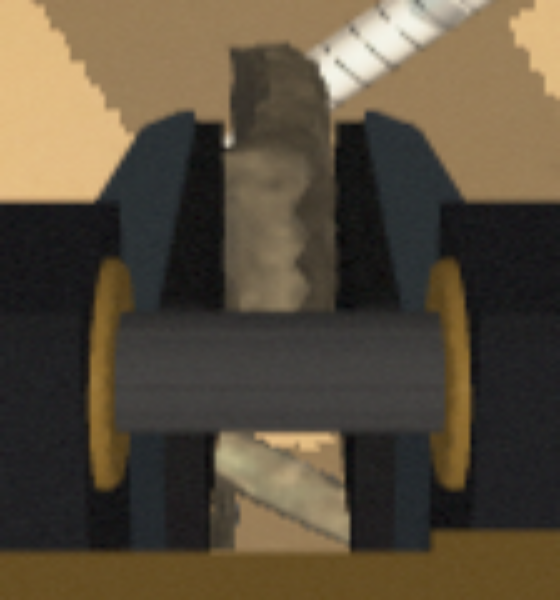

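```bash
python3 -c "
from h import *
go(456.8,254.7,176.5,166.9)"
```

```text
shift [-0.0007  0.0775 -0.0044] turn -0.0059 | pos [447.4946 217.0834 173.9856] [179.5416   0.3473 166.6362] t 13.0667 F [-0.0999  0.3422 -0.2976] w 12.117580115934837
```

{"op": "arm_command", "data": {"targets": [[1,0,0.02,-0.002,-0.005],[1,0,0.045,-0.004,-0.005],[1,-0.001,0.065,-0.004,-0.005],[1,-0.001,0.075,-0.004,-0.005],[1,-0.001,0.0775,-0.0045,-0.005],[1,-0.001,0.0775,-0.0045,-0.005],[1,-0.001,0.0775,-0.0045,-0.005],[1,-0.001,0.0775,-0.0045,-0.005]]}}

```text
time_s: 13.73
ee_pos: [456.7, 254.4, 176.4]
ee_rot: [179.6, 0.3, 166.9]
force: [-0.3, -0.3, -1.0]
gripper_width: 11.9
```

```bash
python3 -c "
from h import *
go(456.8,254.7,176.5,166.9)
for n in('wrist','scene','top'):
  f=env.grab_frame(n);cv2.imwrite(f'pics/{n}15.png',f[:,:,::-1])
  go(456.8,254.7,176.5,166.9)
a=cv2.imread('pics/scene15.png')[90:190,150:260];b=cv2.imread('pics/top15.png')[150:220,110:230]
cv2.imwrite('pics/s15.png',cv2.resize(a,None,fx=6,fy=6,interpolation=cv2.INTER_CUBIC))
"
```

```text
shift [-0.0001  0.0006 -0.0002] turn -0.0008 | pos [456.6828 254.4424 176.4058] [179.5738   0.3302 166.8644] t 13.7333 F [-0.3076 -0.3447 -1.0249] w 11.896247076738494
shift [ 0.      0.0007 -0.0001] turn -0.0011 | pos [456.7249 254.3736 176.4368] [179.5669   0.3316 166.8508] t 13.7833 F [ 1.6847 -0.5105 -1.2897] w 12.268069600678482
shift [0.0001 0.0006 0.    ] turn -0.0012 | pos [456.7793 254.3751 176.506 ] [179.5573   0.3388 166.8468] t 13.8333 F [ 0.7272  0.6389 -0.4959] w 12.044104694064444
shift [0.0002 0.0006 0.0001] turn -0.0013 | pos [456.8267 254.388  176.5434] [179.552    0.3432 166.8425] t 13.8833 F [-0.4694 -0.2518 -1.0809] w 12.278805705003835
```

View pics/s15.png

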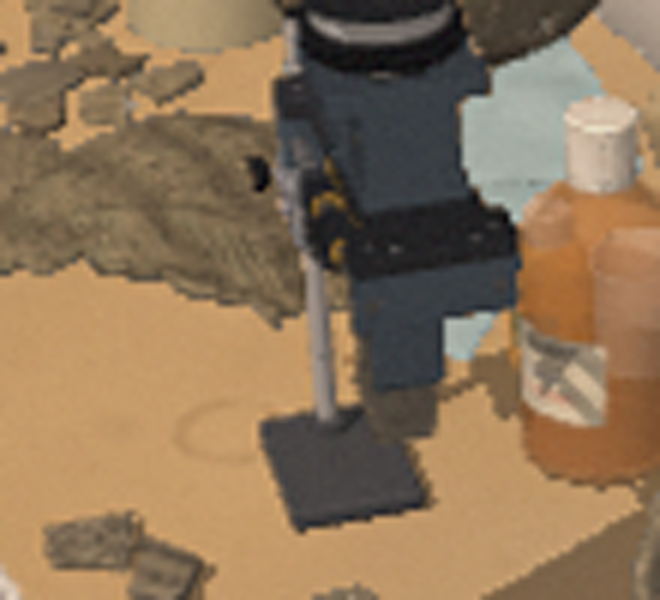

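View pics/wrist15.png

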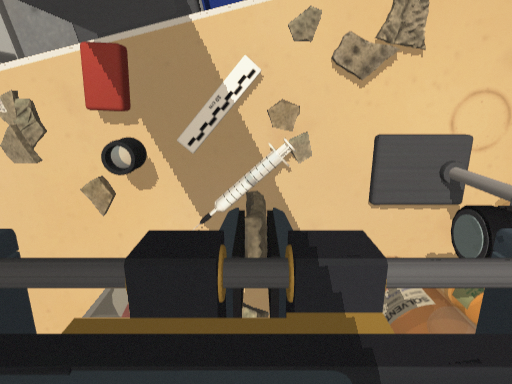

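```bash
python3 -c "
import cv2
a=cv2.imread('pics/wrist15.png')[120:265,362:512]
cv2.imwrite('pics/w15c.png',cv2.resize(a,None,fx=4,fy=4,interpolation=cv2.INTER_CUBIC))
"
```

```text
(no output)
```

View pics/w15c.png

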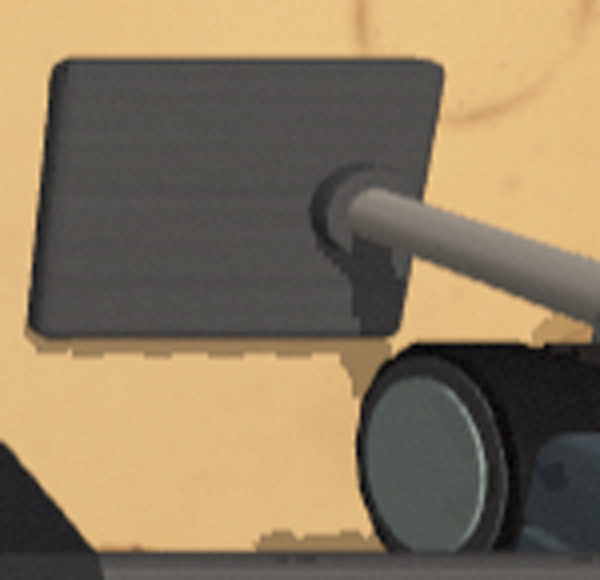

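```bash
python3 -c "
from h import *
R,p,s=pose();P=(R,p)
W=lambda x,y:(362+(x-1.5)/4,120+(y-1.5)/4)
q=[onz(ray('wrist',W(*c),P),8)[:2] for c in[(55,59),(30,337),(397,337),(444,60)]]
print(*q)
for i in range(4):
    d=q[(i+1)%4]-q[i];print(np.linalg.norm(d),np.degrees(np.arctan2(d[1],d[0])))
m=sum(q)/4;print('mid',m,'col',onz(ray('wrist',W(350,210),P),8))
g=ray('wrist',W(426,465),P)
for z in(176,178,180,182,184,186):
  X=onz(g,z);d=X[:2]-m;a=np.radians(76.9);print(z,X,'along',d@[np.cos(a),np.sin(a)],'lat',d@[-np.sin(a),np.cos(a)])
C=lambda x,y:((x-2.5)/6+180,(y-2.5)/6+90)
print(tri(g,ray('scene',C(164.5,245.5))),tri(g,ray('scene',C(160.5,241.5))))
X=tri(g,ray('scene',C(164.5,245.5)))[0]
"
```

```text
[445.6486 386.4784] [519.6006 369.8605] [543.0104 468.7232] [469.1154 485.3142]
75.79615967131463 -12.664653623271827
101.5964918088717 76.67826576213768
75.73461075648854 167.34575631877243
101.58345725723899 -103.35653689517896
mid [494.3437 427.5941] col [503.8062 458.5614   8.    ]
176 [483.9315 372.937  176.    ] along -55.59459850688513 lat -2.246864940506046
178 [482.7449 371.7285 178.    ] along -57.04062767052556 lat -1.3650497906054901
180 [481.5583 370.5199 180.    ] along -58.48665683416598 lat -0.48323464070498945
182 [480.3717 369.3114 182.    ] along -59.932685997806395 lat 0.39858050919551125
184 [479.1851 368.1029 184.    ] along -61.37871516144681 lat 1.280395659096012
186 [477.9985 366.8943 186.    ] along -62.824744325087174 lat 2.1622108089965257
(array([483.172 , 371.5023, 178.5828]), [np.float64(0.6683726575930522), np.float64(0.6683726575931547)]) (array([479.9258, 368.4101, 183.6333]), [np.float64(0.45236513025742714), np.float64(0.45236513025744624)])
```

```bash
python3 -c "
from h import *
R,p,s=pose()
C=lambda q:(np.array(q)-[150,90])*6+2.5
for x in(-20,0,20): print(C(proj('scene',p+R@[x,0,37.7])))
b=cv2.imread('pics/scene15.png')[135:170,200:240];cv2.imwrite('pics/s15f.png',cv2.resize(b,(640,560),interpolation=cv2.INTER_NEAREST))
"
```

```text
[444.6001 427.5283]
[405.2276 434.6477]
[365.6054 441.8122]
```

View pics/s15f.png

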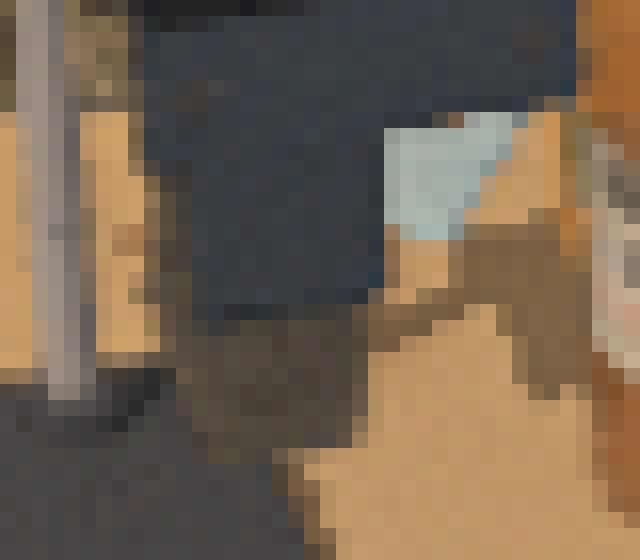

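{"op": "arm_command", "data": {"targets": [[1,0.001,-0.0015,0,0],[1,0.001,-0.0015,0,0],[1,0.001,-0.0015,0,0],[1,0.001,-0.0015,0,0],[1,0.001,-0.0015,0,0],[1,0.001,-0.0015,0,0]]}}

```text
time_s: 14.38
ee_pos: [456.2, 253.8, 176.5]
ee_rot: [179.6, 0.3, 166.8]
force: [0.3, -0.5, -0.5]
gripper_width: 12.1
```

```bash
python3 -c "
from h import *
f=env.grab_frame('scene');cv2.imwrite('pics/s16.png',f[:,:,::-1])
go(456,253.6,176.6,167);print(env.state()['qvel'])
print(env.job_done())"
```

```text
shift [ 0.0002 -0.0005 -0.0001] turn -0.0034 | pos [456.1656 253.795  176.539 ] [179.5518   0.3439 166.8456] t 14.4333 F [-0.4147  0.4478 -0.2901] w 12.22296481940171
[ 0.0155  0.0339  0.0473  0.0659 -0.043  -0.1178]
the job is handed in; nothing more can be done
None
```

View pics/s16.png

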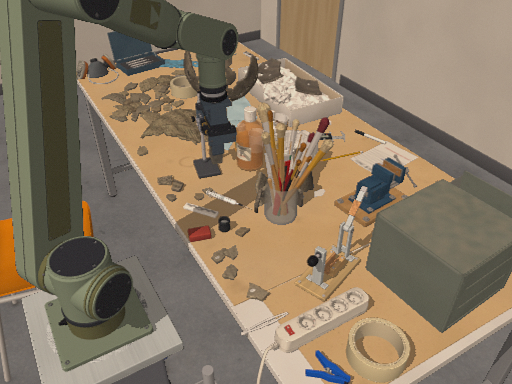

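I pulled the knob out to its stop, lifted the sherd out of the slot and handed the job in at 14.4 s. The arm is still holding the sherd upright in front of the lens.

- **Knob:** it travelled about 14 mm and stopped there while the force rose to about 11 N. The pictures show the hold-down arm swung up and back.
- **Sherd position:** by my last estimate its centre is within about 1–2 mm of the focus point. It is tilted less than 0.5° from upright. The outer face is square to the lens within about 1°, though the sherd sat about 1.4° askew in the slot and I did not measure its face again after gripping.
- **Grip:** the opening held steady at about 12 mm, and the wrist pictures before and after the lift and carry show no slip.
- **Camera and bystanders:** the last picture shows nothing disturbed. No contact force showed on the way.

**Disagreement in the checks:** the lens height came out at 178.6 mm from the raw scene and wrist views. It came out at 183.6 mm after correcting for an offset of about 1 px that I saw in the scene camera. I used about 181 mm, so the height is uncertain by about 2–3 mm.

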